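# Set the rim gauge to its mark

## Robot

A 6-joint arm with a two-finger parallel gripper is mounted at the origin on the work surface. World frame = base frame: x ahead of the robot, y to its left, z up, the work surface at z = 0. Lengths are in m, angles in rad, forces in N, time in s.
With the tool pointing down it reaches from about 0.3 to 0.825 m from the base axis. Payload 5.4 kg.
Tool frame: the origin (TCP) lies midway between the tips of the shut fingers; the grasp point (between the pads) lies 19 mm behind it; z points along the fingers, y is the line along which they close (so a half turn about z gives the same grasp; the last joint's range is limited). The gripper opens to 92 mm and grips with 3 to 60 N. Pads are 20 mm wide; open, the fingers measure 128 mm over their backs; the gripper's body (75 mm by 189 mm) begins 69 mm behind the grasp point.
Start: joints at [1.137, 0.158, 1.597, -0, 1.386, -0.21], TCP at [0.128, 0.561, 0.215] pointing down, gripper open.
Joint ranges: [-2.91, 2.91], [-0.94, 2.29], [0.18, 2.7], [-1.29, 4.43], [0.17, 2.64], [-3, 3]. Speed limits (rad/s): [2.57, 2.57, 3.14, 3.14, 3.14, 3.14].

## Interface

Orientations are given as a rotation vector (axis times angle).
In Python, from cell import r, read_camera gives the robot as it stands.
- The arm moves only by the shell command python3 -m handwheel 'ROWS' [FORCE]. ROWS is JSON, a list of rows, each an object with "dr": the turn, a rotation vector about the tool's x, y, z in rad, a list of three; "offset": the shift along the tool's x, y, z in m, a list of three; "gripper": the closure in counts, from 0 (fully open) to 255 (shut). In form: [{"dr": [rx, ry, rz], "offset": [dx, dy, dz], "gripper": gripper}, ...]. A call has 1 to 12 rows; each row is the pose to reach, as a shift and turn from the pose commanded when the call began, along the tool's axes at that moment; what a row does not reach only later rows make up. A row lasts 1/12 s, in which the tool goes at most 41.7 mm and 7.16 degrees, less where a joint would pass 70% of its speed; a pose out of reach is approached as far as the arm can. A call with a gripper value outside its range is refused whole. The fingers move at their own pace and stop on an object; FORCE is the grip in N (left out, the last holds). Time passes only in rows, so rows that repeat a pose let the fingers close. It gives the time, the measured TCP pose, the force, the opening and the grip force at its end, in the units of the state.
- r.read_state(): the state, without advancing time (a new reading comes with each control period).
- read_camera(name): name is "side" or "top" or "wrist"; returns a dict with "pixels" (480x640x3 uint8, red, green, blue), "range_z" (480x640 float32, m along the optical axis (not along the pixel's ray), 0 where there is no reading), "intrinsics" (3x3 intrinsics, pixels), "cam_to_world" (4x4, takes a point from camera to world coordinates). Camera axes: x right, y up, looking along -z (the intrinsics and any distortion apply to the point x, -y, -z); pixel columns grow to the right and rows downward; lengths in m; the calibration is good to about 2 mm. A picture is of the moment at which its call begins.
- r.close_job(): hands the job in; it is judged then, once.
The state is a dict: "t": time; "qpos": joint angles; "qvel": joint speeds; "joint_torque": joint torques, N m; "ee_pos": TCP position; "tcp_rot": TCP orientation; "contact_force": force on the tool from outside, world axes, zero at the start; "wrist_torque": the same for the moment, N m; "opening": opening from 0.0 (shut) to 1.0 (fully open); "grasp_force": force on a finger pad.
Only numpy, scipy, OpenCV 4.12 (cv2) and the standard library are available. Lean on these libraries where they do the work, as an engineer would, in place of code of your own. Each camera call takes 0.05 s, during which the arm holds its last target. There are 200 camera calls.

## Task

Set the potter's rim gauge for the next batch of bowls: with a fingertip on top, roll the knurled wheel until the sliding jaw has closed to the gauge mark, so that its pointer lines up with the line on the rider. Do not touch the sliding jaw itself, and leave the bowl, the bottle and the brush where they are. Finish with the hand clear of everything.

Things in the scene. Friction and masses are not known exactly. Their poses are not given: they have to be found in the camera images.
- gauge: Rim gauge bolted to the table: grey base 120 (x) by 380 (y) by 12 mm. Origin: centre of its underside; y along its length, z up. A beam (30 mm wide, top z 36 mm) runs along y. Fixed steel jaw at the -y end: gap face y = -145, top z 95 mm. The wheel is near the +y end between two grey cheeks (tops z 62 mm, outer faces x = -21 and +21 mm, 84 mm long).
- wheel: Knurled steel wheel, diameter 64, 26 wide, 30 ribs; level fixed axle along the gauge's x. Origin: its centre, (0, 120, 45) mm in the gauge's frame; the top 15 mm shows above the cheeks. Rolling its top to the gauge's +y (away from the jaws) closes the gap, to -y opens it. The jaw moves 10 mm per radian (3.1 mm per 10 mm at the rim). About 1 N at the rim turns it; it stays where left.
- wheel_top (a point): The highest point of the wheel's rim, fixed in the gauge: (0, 120, 77) mm in its frame, axes as the gauge's.
- jaw: Sliding steel jaw, slides to the gauge's -y (to the fixed jaw) as it closes. Origin: in the plane of its gap face, 38 mm above the table; axes as the gauge's. Upright 10 mm thick, 50 mm wide, top z 105 mm; saddle 45 mm long to +y. Fully open, its face is at y = -35 mm in the gauge's frame; travel 64 mm. To be moved by the wheel only.
- pointer_tip (a point): Tip of the sliding jaw's small dark pointer, 3 mm wide, pointing to the gauge's +x, in the plane of the gap face, at x = 39 mm, z = 25.5 mm in the gauge's frame. Axes as the gauge's.
- mark: The gauge mark: a small aluminium rider 20 by 12 by 12 mm fixed on the white scale strip, on the +x side of the beam; a dark line 3 mm wide runs across the middle of its top along x. It is set at a different place along the gauge's y each time, 18 to 50 mm from the pointer on its closing (-y) side. Origin: centre of its underside; axes as the gauge's.
- mark_line (a point): The end of the dark line on the rider nearest to the pointer, at x = 40 mm, z = 27.5 mm in the gauge's frame. The job is done when pointer_tip and this point agree along the gauge's y, to within 2 mm.
- bowl: Bystander: a loose terracotta bowl, 106 mm across, 55 mm high, beyond the gauge on its +x side. Origin: centre of its underside.
- slip: Bystander: a loose grey bottle of slip, 68 mm diameter, 160 mm high, beyond the gauge on its +x side. Origin: centre of its underside.
- brush: Bystander: a loose brush about 170 mm long lying on the table on the gauge's -x side. Origin: underside, near its middle.

How it is judged:
By the outcome, as a careful person would: the job done as asked, in the order asked, and still so for the second after the job is handed in, with the robot touching nothing.
It also fails if it takes over 67 s, if anything falls off the work surface, if the arm or the gripper's body presses on something with over 40 N, if the wrist force passes 120 N, or if a joint passes its speed limit or range.

## Working session

There is one attempt and no reset: what is moved stays moved. The work goes in short steps, Python scripts to look and compute and a shell command to move; the robot and the scene stay as the last step left them, time stands still between calls to the robot, and variables do not carry over. Pictures are saved under pics/ and viewed, at most 10 in all, crops included, and the job is handed in when it is done.

```bash
mkdir -p pics; ls; cat > h.py <<'E'
import numpy as np,cv2
from cell import r,read_camera
def shot(n,f):
    c=read_camera(n); cv2.imwrite('pics/'+f+'.png',c['pixels'][:,:,::-1]); np.savez('pics/'+f+'.npz',**c); return c
def pts(c):
    K=c['intrinsics'];T=c['cam_to_world'];z=c['range_z'];v,u=np.mgrid[0:480,0:640]
    P=np.stack([(u-K[0,2])/K[0,0]*z,-(v-K[1,2])/K[1,1]*z,-z],-1)
    return P@T[:3,:3].T+T[:3,3]
def ray(c,u,v,h):
    K=c['intrinsics'];T=c['cam_to_world']
    d=T[:3,:3]@np.array([(u-K[0,2])/K[0,0],-(v-K[1,2])/K[1,1],-1]);o=T[:3,3]
    return o+d*(h-o[2])/d[2]
E
python3 - <<'E'
from h import *
for n in('top','side'):
    c=shot(n,n+'1');print(n,c['cam_to_world'].round(3).tolist(),c['intrinsics'].tolist())
s=r.read_state();print(s)
E
```

```text
pics
top [[0.012, 0.992, -0.123, 0.471], [-1.0, 0.014, 0.012, -0.046], [0.014, 0.123, 0.992, 0.762], [0.0, 0.0, 0.0, 1.0]] [[545.0322455427267, 0.0, 318.50771722963276], [0.0, 545.0322455427267, 239.16787312783177], [0.0, 0.0, 1.0]]
side [[0.856, 0.404, -0.322, 0.338], [-0.516, 0.647, -0.561, -0.41], [-0.018, 0.647, 0.762, 0.609], [0.0, 0.0, 0.0, 1.0]] [[498.6886948913657, 0.0, 316.48128212780824], [0.0, 498.6886948913657, 233.502363345378], [0.0, 0.0, 1.0]]
{'t': 0.1, 'qpos': array([ 1.13689692e+00,  1.59007322e-01,  1.59809042e+00, -1.13989196e-05,
        1.38618572e+00, -2.10068388e-01]), 'qvel': array([-6.16371101e-05, -1.38840660e-03, -1.74284262e-03, -2.26055896e-04,
        3.43735690e-05, -6.09999853e-04]), 'joint_torque': array([-8.63973019e-04, -3.86510968e+01, -3.22956991e+01,  7.02678203e-02,
        3.40400508e-02, -7.54847133e-05]), 'ee_pos': array([0.12739736, 0.56013678, 0.21371336]), 'tcp_rot': array([-3.50797485e-01, -3.12141704e+00,  2.52457947e-03]), 'contact_force': array([1.02016355, 0.23556896, 0.07339165]), 'wrist_torque': array([ 0.00690349, -0.05631832,  0.04464755]), 'grasp_force': 0.0, 'opening': 1.0011267980135283}
```

View pics/top1.png

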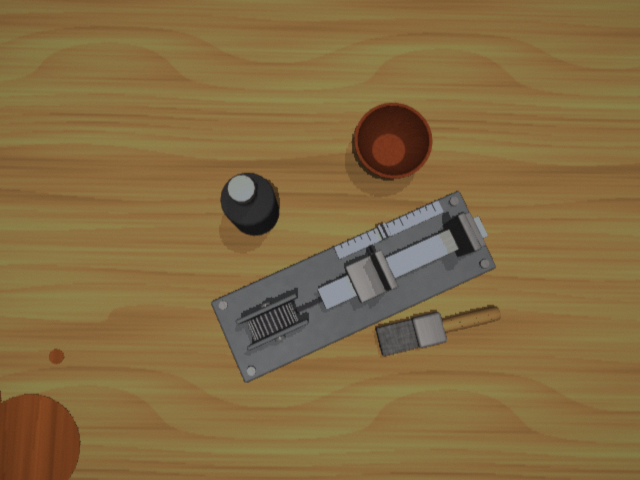

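View pics/side1.png

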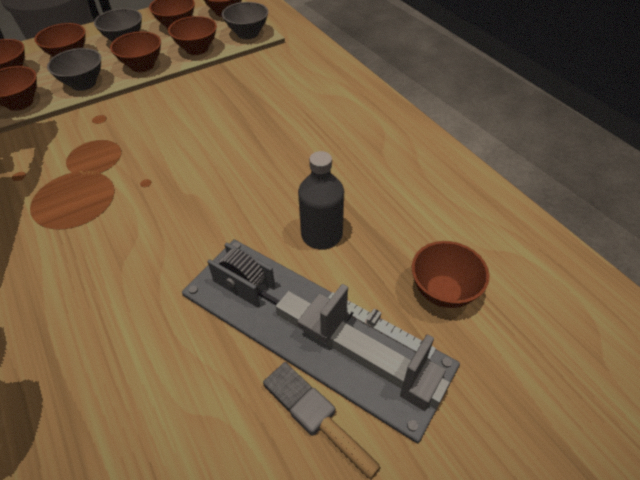

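```bash
cat >> h.py <<'E'
def load(f): return dict(np.load('pics/'+f+'.npz'))
E
python3 - <<'E'
from h import *
c=load('top1')
im=c['pixels'][:,:,::-1]
hsv=cv2.cvtColor(im,cv2.COLOR_BGR2HSV)
P=pts(c)
m=((hsv[...,1]<70)).astype(np.uint8)*255
m=cv2.morphologyEx(m,cv2.MORPH_OPEN,np.ones((3,3)));
cs,_=cv2.findContours(m,0,1);k=max(cs,key=cv2.contourArea)
ap=cv2.approxPolyDP(k,8,True)[:,0];print(ap.tolist(),cv2.contourArea(k))
# base: fit rect to base-plane world points
b=(abs(P[...,2]-.012)<.004)&(m>0)
xy=P[b][:,:2].astype(np.float32)
print(cv2.minAreaRect(xy))
man=[(212,301),(458,192),(494,266),(247,381)]
Q=np.array([ray(c,*p,.012) for p in man]);print(Q.round(4).tolist(),Q.mean(0),[np.linalg.norm(Q[i]-Q[i-1]).round(4) for i in range(4)])
cv2.imwrite('pics/crop1.png',cv2.resize(im[180:380,200:500],None,fx=2.6,fy=2.6,interpolation=cv2.INTER_CUBIC))
E
```

```text
[[479, 218], [455, 192], [212, 301], [244, 380], [493, 268]] 23681.0
((0.5009899139404297, -0.10551869869232178), (0.19912394881248474, 0.3918072283267975), 12.261634826660156)
[[0.4771, 0.0889, 0.012], [0.6336, -0.2507, 0.012], [0.53, -0.2986, 0.012], [0.3711, 0.0382, 0.012]] [ 0.50294449 -0.10555707  0.012     ] [np.float64(0.1174), np.float64(0.3739), np.float64(0.1142), np.float64(0.3725)]
```

View pics/crop1.png

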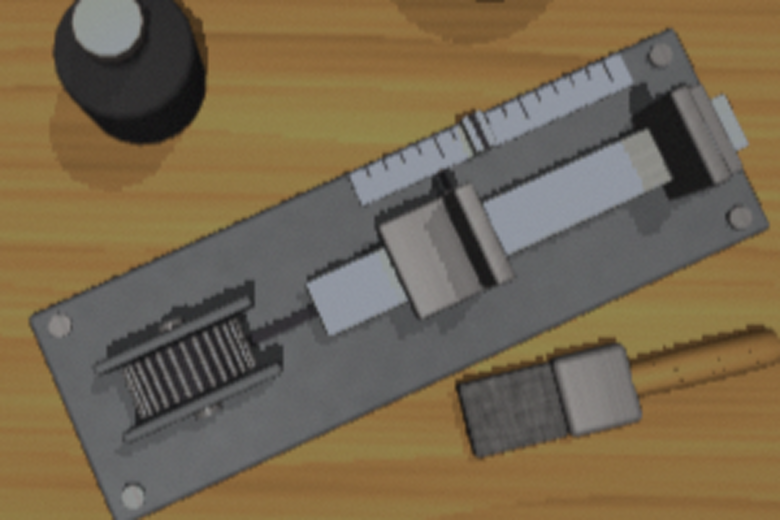

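```bash
cat >> h.py <<'E'
from scipy.spatial.transform import Rotation as R
C=np.array([.503,-.1055,0]);YAW=np.deg2rad(25.0)
G=R.from_euler('z',YAW).as_matrix()
def w2g(p): return (np.asarray(p)-C)@G
def g2w(p): return C+G@np.asarray(p)
RT=G@np.diag([-1,1,-1.])   # tool x=-gx, y=+gy, z down
def rel(goal_g):
    s=r.read_state();A=R.from_rotvec(s['tcp_rot']);
    print('t',s['t'],'tcp_g',w2g(s['ee_pos']).round(4),'F',s['contact_force'].round(2),'q',s['qpos'].round(2))
    print('offset',A.inv().apply(g2w(goal_g)-s['ee_pos']).round(4),'dr',(A.inv()*R.from_matrix(RT)).as_rotvec().round(4))
E
python3 - <<'E'
from h import *
c=load('top1')
p=w2g(ray(c,370.4,247.3,.0255));m=w2g(ray(c,383.5,230.8,.0275))
print('pointer',p,'line',m,'gap',(p-m)[1])
print('wheel',w2g(ray(c,200+190/2.6,180+368/2.6,.077)), 'bottle',w2g(ray(c,242,188,.16)),'bowl',w2g(ray(c,393,140,.055)))
print('side line/wheel', w2g(ray(load('side1'),375,315,.0275)),w2g(ray(load('side1'),243,262,.077)))
rel([0,.12,.2])
E
```

```text
pointer [ 0.03596791 -0.03926131  0.0255    ] line [ 0.0490287  -0.06481914  0.0275    ] gap 0.025557828756680223
wheel [-0.00124725  0.11767492  0.077     ] bottle [0.14866912 0.08367919 0.16      ] bowl [ 0.15299928 -0.12367333  0.055     ]
side line/wheel [ 0.04909052 -0.06785613  0.0275    ] [-0.00435101  0.10812339  0.077     ]
t 0.1 tcp_g [-0.0591  0.762   0.2137] F [1.02 0.24 0.07] q [ 1.14  0.16  1.6  -0.    1.39 -0.21]
offset [-0.4404 -0.4709  0.0143] dr [-0.0015 -0.0009 -0.6602]
```

```bash
M='python3 -m handwheel'
python3 -m handwheel '[{"dr":[0,0,-0.12],"offset":[-0.028,-0.03,0],"gripper":255},{"dr":[0,0,-0.24],"offset":[-0.056,-0.06,0],"gripper":255},{"dr":[0,0,-0.36],"offset":[-0.084,-0.09,0],"gripper":255},{"dr":[0,0,-0.48],"offset":[-0.112,-0.12,0],"gripper":255},{"dr":[0,0,-0.6],"offset":[-0.14,-0.15,0],"gripper":255},{"dr":[0,0,-0.66],"offset":[-0.168,-0.18,0],"gripper":255},{"dr":[0,0,-0.66],"offset":[-0.196,-0.21,0],"gripper":255},{"dr":[0,0,-0.66],"offset":[-0.224,-0.24,0],"gripper":255},{"dr":[0,0,-0.66],"offset":[-0.252,-0.27,0],"gripper":255},{"dr":[0,0,-0.66],"offset":[-0.28,-0.3,0],"gripper":255},{"dr":[0,0,-0.66],"offset":[-0.308,-0.33,0],"gripper":255},{"dr":[0,0,-0.66],"offset":[-0.336,-0.36,0],"gripper":255}]' 20
python3 -c "
from h import *
rel([0,.12,.2])"
```

```text
t: 1.1
ee_pos: [0.3705, 0.142, 0.2145]
tcp_rot: [-0.68, 3.067, 0.0]
contact_force: [0.7, -0.0, -0.9]
opening: 0.154
grasp_force: 0.0
t 1.1 tcp_g [-0.0155  0.2803  0.2145] F [ 0.75 -0.03 -0.92] q [ 0.06 -0.34  2.06  0.    1.42 -1.95]
offset [-0.0155 -0.1603  0.0145] dr [ 0.      0.0003 -0.0002]
```

```bash
python3 -m handwheel '[{"dr":[0,0,0],"offset":[-0.003,-0.03,0],"gripper":255},{"dr":[0,0,0],"offset":[-0.006,-0.065,0],"gripper":255},{"dr":[0,0,0],"offset":[-0.01,-0.1,0],"gripper":255},{"dr":[0,0,0],"offset":[-0.015,-0.135,0],"gripper":255},{"dr":[0,0,0],"offset":[-0.0155,-0.16,0.015],"gripper":255},{"dr":[0,0,0],"offset":[-0.0155,-0.16,0.045],"gripper":255},{"dr":[0,0,0],"offset":[-0.0155,-0.16,0.06],"gripper":255},{"dr":[0,0,0],"offset":[-0.0155,-0.16,0.06],"gripper":255},{"dr":[0,0,0],"offset":[-0.0155,-0.16,0.06],"gripper":255}]'
python3 -c "
from h import *
rel([0,.12,.08])
c=shot('wrist','wr1');print(w2g(c['cam_to_world'][:3,3]))
shot('top','top2');shot('side','side2')
a=cv2.imread('pics/top2.png')[140:380,180:520];b=cv2.imread('pics/wr1.png')
b=cv2.resize(b,(440,330));o=np.zeros((330,780,3),np.uint8);o[:240,:340]=a;o[:,340:]=b;cv2.imwrite('pics/v4.png',o)"
```

```text
t: 1.85
ee_pos: [0.451, 0.0057, 0.1539]
tcp_rot: [0.679, -3.065, -0.002]
contact_force: [-0.8, 0.9, 0.3]
opening: 0.007
grasp_force: 0.0
t 1.85 tcp_g [-0.0002  0.1227  0.1539] F [-0.81  0.9   0.29] q [-0.26 -0.11  2.   -0.    1.26 -2.26]
offset [-0.0003 -0.0029  0.0739] dr [ 0.0016 -0.0019 -0.0002]
[-0.0732417   0.12201219  0.32375141]
```

View pics/v4.png

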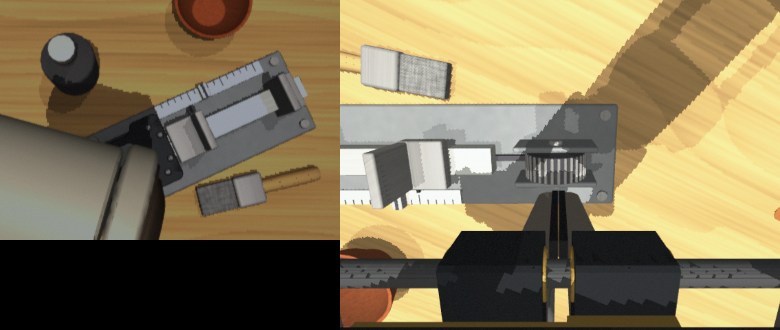

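```bash
python3 -m handwheel '[{"dr":[0,0,0],"offset":[0,-0.006,0.03],"gripper":255},{"dr":[0,0,0],"offset":[0,-0.013,0.055],"gripper":255},{"dr":[0,0,0],"offset":[0,-0.013,0.068],"gripper":255},{"dr":[0,0,0],"offset":[0,-0.013,0.07],"gripper":255},{"dr":[0,0,0],"offset":[0,-0.013,0.07],"gripper":255}]'
python3 -c "
from h import *
rel([0,.12,.077])
c=load('wr1');print('wheel',w2g(ray(c,316,238,.077)))
c=shot('wrist','wr2');b=cv2.imread('pics/wr2.png');shot('top','top3');a=cv2.imread('pics/top3.png')[190:310,320:480]
o=np.zeros((480,800,3),np.uint8);o[:,:480]=b[:,0:480];o[:240,480:]=cv2.resize(a,(320,240));cv2.imwrite('pics/v5.png',o)"
```

```text
t: 2.42
ee_pos: [0.4575, -0.0061, 0.0851]
tcp_rot: [-0.68, 3.067, -0.0]
contact_force: [-0.1, 0.6, -0.4]
opening: 0.004
grasp_force: 0.0
t 2.4167 tcp_g [0.0007 0.1093 0.0851] F [-0.06  0.56 -0.4 ] q [-0.28 -0.    2.04  0.    1.1  -2.29]
offset [0.0007 0.0107 0.0081] dr [-0.      0.0001  0.0003]
wheel [-0.00883698  0.12149537  0.077     ]
```

View pics/v5.png

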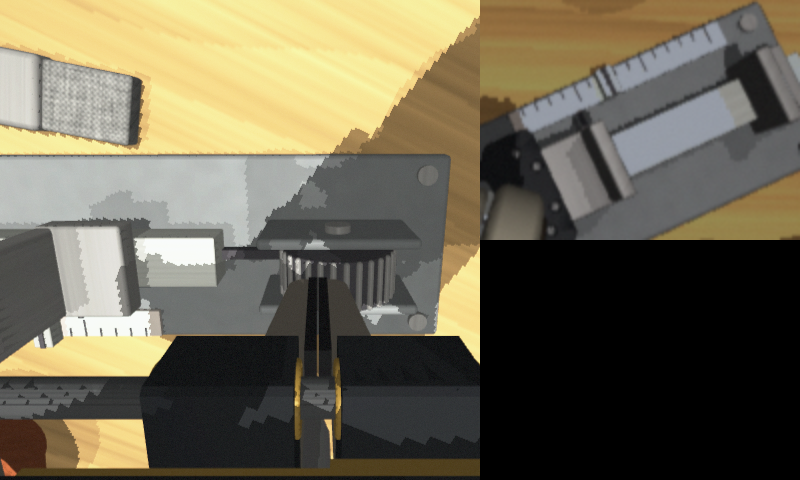

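```bash
python3 -m handwheel '[{"dr":[0,0,0],"offset":[0,0,0.004],"gripper":255},{"dr":[0,0,0],"offset":[0,0,0.007],"gripper":255},{"dr":[0,0,0],"offset":[0,0,0.008],"gripper":255},{"dr":[0,0,0],"offset":[0,0,0.008],"gripper":255}]'
python3 -c "
from h import *
rel([0,.12,.077])"
```

```text
t: 2.85
ee_pos: [0.4577, -0.0064, 0.0771]
tcp_rot: [-0.68, 3.066, -0.001]
contact_force: [-0.1, 0.7, 1.6]
opening: 0.005
grasp_force: 0.9
t 2.85 tcp_g [0.0009 0.109  0.0771] F [-0.11  0.72  1.57] q [-0.28  0.01  2.04  0.    1.08 -2.29]
offset [0.0009 0.011  0.0001] dr [-0.0005  0.0007 -0.    ]
```

```bash
python3 -m handwheel '[{"dr":[0,0,0],"offset":[0,0,0.0015],"gripper":255},{"dr":[0,0,0],"offset":[0,0.004,0.0015],"gripper":255},{"dr":[0,0,0],"offset":[0,0.008,0.0015],"gripper":255}]'
python3 -m handwheel '[{"dr":[0,0,0],"offset":[0,0.004,0],"gripper":255},{"dr":[0,0,0],"offset":[0,0.008,0],"gripper":255},{"dr":[0,0,0],"offset":[0,0.012,0.0003],"gripper":255},{"dr":[0,0,0],"offset":[0,0.014,0.0006],"gripper":255}]'
python3 -c "
from h import *
rel([0,.12,.077])
shot('top','top4');a=cv2.imread('pics/top4.png')[200:290,340:440]
b=cv2.imread('pics/top1.png')[200:290,340:440]
cv2.imwrite('pics/v6.png',cv2.resize(np.hstack([b,a]),(800,360),interpolation=cv2.INTER_CUBIC))"
```

```text
t: 3.1
ee_pos: [0.4551, -0.0003, 0.0769]
tcp_rot: [-0.68, 3.066, -0.005]
contact_force: [-3.3, -3.1, 12.2]
opening: 0.006
grasp_force: 6.0
t: 3.43
ee_pos: [0.4493, 0.013, 0.0766]
tcp_rot: [-0.68, 3.065, -0.004]
contact_force: [-3.2, -0.7, 12.9]
opening: 0.003
grasp_force: 6.7
t 3.4333 tcp_g [0.0014 0.1301 0.0766] F [-3.19 -0.67 12.87] q [-0.24 -0.01  2.07 -0.    1.08 -2.25]
offset [ 0.0014 -0.0101 -0.0004] dr [-0.0029  0.0013  0.0005]
```

View pics/v6.png

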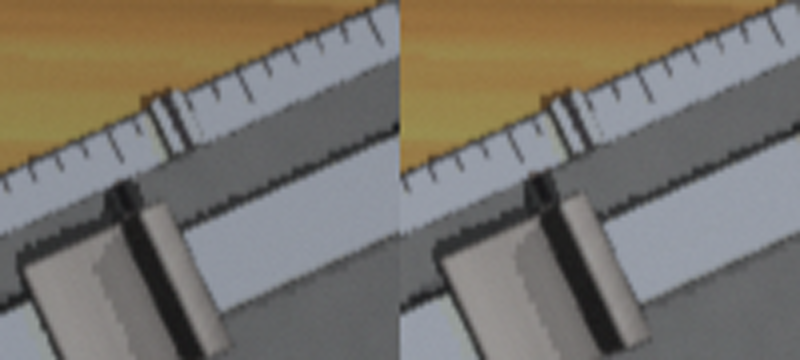

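```bash
python3 -m handwheel '[{"dr":[0,0,0],"offset":[0,0.003,-0.006],"gripper":255},{"dr":[0,0,0],"offset":[0,0,-0.012],"gripper":255},{"dr":[0,0,0],"offset":[0,-0.015,-0.012],"gripper":255},{"dr":[0,0,0],"offset":[0,-0.023,-0.01],"gripper":255},{"dr":[0,0,0],"offset":[0,-0.023,-0.003],"gripper":255},{"dr":[0,0,0],"offset":[0,-0.023,-0.001],"gripper":255}]'
python3 -c "
from h import *
rel([0,.12,.077])
c=load('top4')
for n,u,v,h in [('line far',340+158/4,200+95/4,.0275),('line near',340+187/4,200+150/4,.0275),('tip0',340+122/4,200+185/4,.0255),('tip1',340+140/4,200+180/4,.0255)]: print(n,w2g(ray(c,u,v,h)).round(4))"
```

```text
t: 3.98
ee_pos: [0.4586, -0.0082, 0.0757]
tcp_rot: [-0.678, 3.066, -0.003]
contact_force: [-2.7, -4.4, 14.7]
opening: 0.002
grasp_force: 7.5
t 3.9833 tcp_g [0.0009 0.107  0.0757] F [-2.71 -4.43 14.67] q [-0.28  0.02  2.04 -0.    1.08 -2.29]
offset [ 0.0009  0.013  -0.0014] dr [-0.0018  0.0008 -0.001 ]
line far [ 0.0601 -0.064   0.0275]
line near [ 0.0389 -0.0649  0.0275]
tip0 [ 0.0372 -0.04    0.0255]
tip1 [ 0.0363 -0.0463  0.0255]
```

```bash
python3 -m handwheel '[{"dr":[0,0,0],"offset":[0,0.004,0],"gripper":255},{"dr":[0,0,0],"offset":[0,0.008,0],"gripper":255},{"dr":[0,0,0],"offset":[0,0.012,-0.0003],"gripper":255},{"dr":[0,0,0],"offset":[0,0.016,-0.0003],"gripper":255},{"dr":[0,0,0],"offset":[0,0.02,0],"gripper":255},{"dr":[0,0,0],"offset":[0,0.023,0.0003],"gripper":255},{"dr":[0,0,0],"offset":[0,0.023,0.0003],"gripper":255},{"dr":[0,0,0],"offset":[0,0.024,-0.006],"gripper":255},{"dr":[0,0,0],"offset":[0,0.015,-0.012],"gripper":255},{"dr":[0,0,0],"offset":[0,0,-0.01],"gripper":255},{"dr":[0,0,0],"offset":[0,0,-0.003],"gripper":255},{"dr":[0,0,0],"offset":[0,0,0],"gripper":255}]'
python3 -c "
from h import *
rel([0,.12,.077])
shot('top','top5')"
```

```text
t: 4.98
ee_pos: [0.4585, -0.008, 0.0757]
tcp_rot: [-0.678, 3.067, -0.001]
contact_force: [-3.3, -4.0, 25.4]
opening: 0.005
grasp_force: 9.9
t 4.9833 tcp_g [0.0008 0.1071 0.0757] F [-3.35 -3.99 25.37] q [-0.28  0.02  2.04 -0.    1.08 -2.29]
offset [ 0.0009  0.0129 -0.0013] dr [-0.0011  0.0008 -0.0014]
```

```bash
python3 -m handwheel '[{"dr":[0,0,0],"offset":[0,0.004,-0.0005],"gripper":255},{"dr":[0,0,0],"offset":[0,0.008,-0.0005],"gripper":255},{"dr":[0,0,0],"offset":[0,0.012,-0.0005],"gripper":255},{"dr":[0,0,0],"offset":[0,0.016,-0.0005],"gripper":255},{"dr":[0,0,0],"offset":[0,0.018,0],"gripper":255},{"dr":[0,0,0],"offset":[0,0.018,0],"gripper":255},{"dr":[0,0,0],"offset":[0,0.018,-0.006],"gripper":255},{"dr":[0,0,0],"offset":[0,0.018,-0.012],"gripper":255},{"dr":[0,0,0],"offset":[0,0.018,-0.03],"gripper":255},{"dr":[0,0,0],"offset":[0,0.018,-0.04],"gripper":255}]'
python3 -c "
from h import *
rel([0,.12,.077])
shot('top','top6');shot('side','side6')
L=[cv2.resize(cv2.imread('pics/%s.png'%f)[205:265,360:410],(400,480),interpolation=cv2.INTER_CUBIC) for f in('top5','top6')]
cv2.imwrite('pics/v7.png',np.hstack(L))"
```

```text
t: 5.87
ee_pos: [0.4499, 0.0094, 0.1162]
tcp_rot: [0.68, -3.067, -0.001]
contact_force: [0.3, -0.5, -0.2]
opening: 0.006
grasp_force: 0.0
t 5.8667 tcp_g [0.0004 0.1266 0.1162] F [ 0.25 -0.49 -0.22] q [-0.25 -0.07  2.04  0.    1.17 -2.26]
offset [ 0.0004 -0.0066  0.0391] dr [ 0.0005 -0.0002 -0.0002]
```

View pics/v7.png

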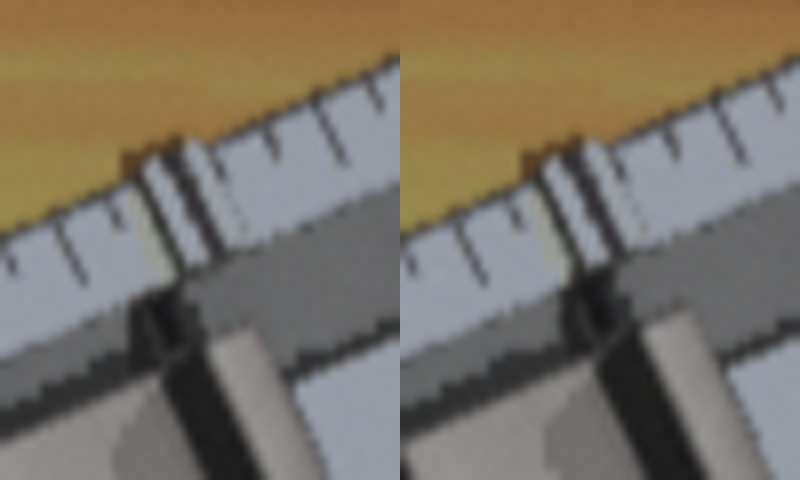

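```bash
python3 -m handwheel '[{"dr":[0,0,0],"offset":[0,0,-0.03],"gripper":255},{"dr":[0,0,0],"offset":[0,0,-0.06],"gripper":255},{"dr":[0,0,0],"offset":[-0.01,-0.02,-0.084],"gripper":255},{"dr":[0,0,0],"offset":[-0.025,-0.05,-0.084],"gripper":255},{"dr":[0,0,0],"offset":[-0.04,-0.08,-0.084],"gripper":255},{"dr":[0,0,0],"offset":[-0.055,-0.11,-0.084],"gripper":255},{"dr":[0,0,0],"offset":[-0.07,-0.14,-0.084],"gripper":255},{"dr":[0,0,0],"offset":[-0.085,-0.17,-0.084],"gripper":255},{"dr":[0,0,0],"offset":[-0.093,-0.187,-0.084],"gripper":255},{"dr":[0,0,0],"offset":[-0.093,-0.187,-0.084],"gripper":255},{"dr":[0,0,0],"offset":[-0.093,-0.187,-0.084],"gripper":255}]'
python3 -c "
from h import *
rel([0,.12,.077])
c=shot('wrist','wr7');K=c['intrinsics'];T=c['cam_to_world']
p=T[:3,:3].T@(g2w([.04,-.064,.0265])-T[:3,3]);u,v=int(K[0,2]-K[0,0]*p[0]/p[2]),int(K[1,2]+K[1,1]*p[1]/p[2]);print(u,v)
v=max(v,60);u0,v0=u-67,v-50;print(u0,v0)
cv2.imwrite('pics/v8.png',cv2.resize(cv2.imread('pics/wr7.png')[v0:v0+100,u0:u0+133],None,fx=6,fy=6,interpolation=cv2.INTER_CUBIC))"
```

```text
t: 6.88
ee_pos: [0.6129, -0.1211, 0.1979]
tcp_rot: [0.678, -3.065, -0.003]
contact_force: [0.0, 0.7, 0.3]
opening: 0.006
grasp_force: 0.0
t 6.8833 tcp_g [ 0.093  -0.0606  0.1979] F [0.01 0.69 0.32] q [-0.39  0.3   1.46  0.    1.38 -2.39]
offset [0.093  0.1802 0.1214] dr [ 0.0022 -0.0016 -0.0009]
313 158
246 108
```

View pics/v8.png

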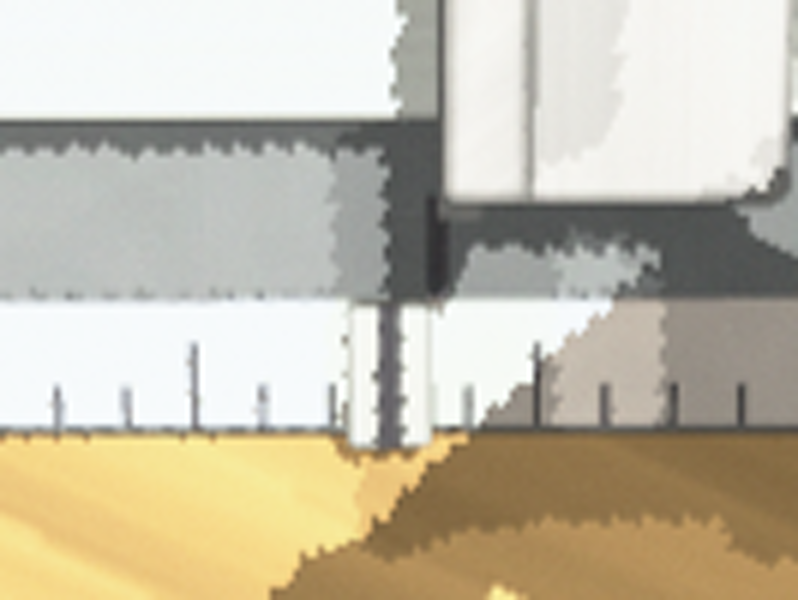

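```bash
python3 -m handwheel '[{"dr":[0,0,0],"offset":[0.015,0.03,0],"gripper":255},{"dr":[0,0,0],"offset":[0.03,0.06,0],"gripper":255},{"dr":[0,0,0],"offset":[0.047,0.09,0],"gripper":255},{"dr":[0,0,0],"offset":[0.065,0.12,0],"gripper":255},{"dr":[0,0,0],"offset":[0.08,0.15,0],"gripper":255},{"dr":[0,0,0],"offset":[0.093,0.169,0],"gripper":255},{"dr":[0,0,0],"offset":[0.093,0.169,0.035],"gripper":255},{"dr":[0,0,0],"offset":[0.093,0.169,0.07],"gripper":255},{"dr":[0,0,0],"offset":[0.093,0.169,0.1],"gripper":255},{"dr":[0,0,0],"offset":[0.093,0.169,0.111],"gripper":255},{"dr":[0,0,0],"offset":[0.093,0.169,0.113],"gripper":255},{"dr":[0,0,0],"offset":[0.093,0.169,0.113],"gripper":255}]'
python3 -c "
from h import *
rel([0,.109,.0757])"
```

```text
t: 7.93
ee_pos: [0.4573, -0.0068, 0.0867]
tcp_rot: [0.68, -3.067, -0.0]
contact_force: [1.6, -0.2, 0.5]
opening: 0.004
grasp_force: 0.0
t 7.9333 tcp_g [0.0003 0.1088 0.0867] F [ 1.56 -0.16  0.51] q [-0.28 -0.    2.04  0.    1.11 -2.29]
offset [0.0003 0.0002 0.011 ] dr [ 0.0004 -0.0004  0.0004]
```

```bash
python3 -m handwheel '[{"dr":[0,0,0],"offset":[0,0,0.008],"gripper":255},{"dr":[0,0,0],"offset":[0,0,0.011],"gripper":255},{"dr":[0,0,0],"offset":[0,0,0.0118],"gripper":255},{"dr":[0,0,0],"offset":[0,0,0.0118],"gripper":255}]'
python3 -m handwheel '[{"dr":[0,0,0],"offset":[0,0.004,0],"gripper":255},{"dr":[0,0,0],"offset":[0,0.008,0],"gripper":255},{"dr":[0,0,0],"offset":[0,0.012,0],"gripper":255},{"dr":[0,0,0],"offset":[0,0.016,0],"gripper":255},{"dr":[0,0,0],"offset":[0,0.02,0.0003],"gripper":255},{"dr":[0,0,0],"offset":[0,0.022,0.0005],"gripper":255},{"dr":[0,0,0],"offset":[0,0.022,0.0005],"gripper":255},{"dr":[0,0,0],"offset":[0,0.022,-0.006],"gripper":255},{"dr":[0,0,0],"offset":[0,0.022,-0.03],"gripper":255},{"dr":[0,0,0],"offset":[0,0.022,-0.06],"gripper":255},{"dr":[0,0,0],"offset":[0,0.022,-0.09],"gripper":255},{"dr":[0,0,0],"offset":[0,0.022,-0.125],"gripper":255}]'
python3 -c "
from h import *
rel([.093,-.06,.2])"
```

```text
t: 8.27
ee_pos: [0.4594, -0.008, 0.0766]
tcp_rot: [-0.679, 3.064, -0.003]
contact_force: [-0.3, -1.6, 5.0]
opening: 0.004
grasp_force: 2.5
t: 9.27
ee_pos: [0.4479, 0.0128, 0.201]
tcp_rot: [0.679, -3.067, -0.001]
contact_force: [0.8, 0.1, -0.3]
opening: 0.002
grasp_force: 0.0
t 9.2667 tcp_g [0.     0.1306 0.201 ] F [ 0.8   0.06 -0.25] q [-0.24 -0.17  1.95  0.    1.36 -2.25]
offset [-0.093  -0.1905  0.0008] dr [ 0.0006 -0.0006 -0.0003]
```

```bash
python3 -m handwheel '[{"dr":[0,0,0],"offset":[-0.015,-0.03,0],"gripper":255},{"dr":[0,0,0],"offset":[-0.03,-0.06,0],"gripper":255},{"dr":[0,0,0],"offset":[-0.045,-0.09,0],"gripper":255},{"dr":[0,0,0],"offset":[-0.06,-0.12,0],"gripper":255},{"dr":[0,0,0],"offset":[-0.075,-0.15,0],"gripper":255},{"dr":[0,0,0],"offset":[-0.09,-0.18,0],"gripper":255},{"dr":[0,0,0],"offset":[-0.093,-0.19,0],"gripper":255},{"dr":[0,0,0],"offset":[-0.093,-0.19,0],"gripper":255},{"dr":[0,0,0],"offset":[-0.093,-0.19,0],"gripper":255}]'
python3 -c "
from h import *
c=shot('wrist','wr9');u0,v0=246,108
cv2.imwrite('pics/v9.png',cv2.resize(cv2.imread('pics/wr9.png')[v0:v0+100,u0:u0+133],None,fx=6,fy=6,interpolation=cv2.INTER_CUBIC))"
```

```text
t: 10.02
ee_pos: [0.613, -0.1203, 0.1999]
tcp_rot: [0.679, -3.067, -0.001]
contact_force: [0.2, -0.2, 1.4]
opening: 0.007
grasp_force: 0.0
```

View pics/v9.png

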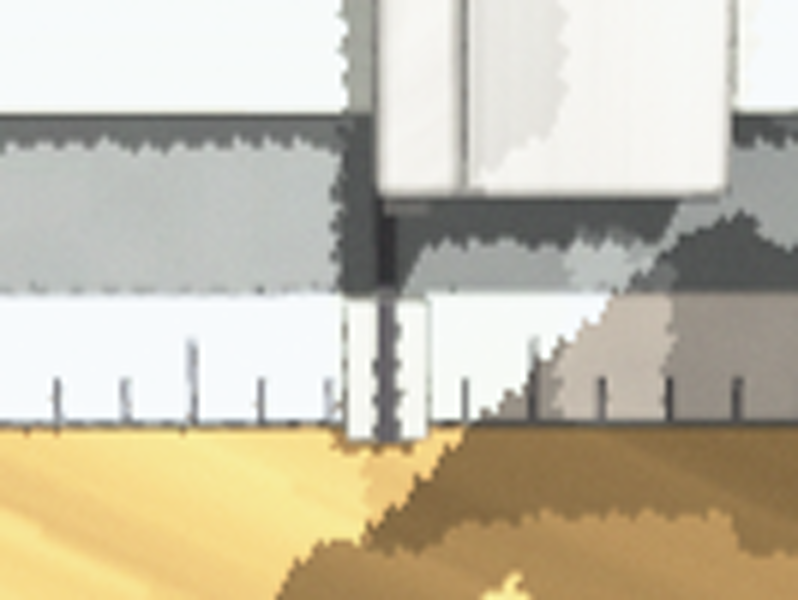

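The wrist crop shows the pointer at u≈387 and the rider line at u≈387, so they line up to within about 0.3 mm. The hand is 95 mm or more above everything, so I'm handing the job in.

```bash
python3 -c "
from cell import r
print(r.close_job())"
```

```text
the job is handed in; nothing more can be done
None
```

The gauge is set and the job is handed in: four fingertip strokes on the wheel closed the jaw until its pointer lined up with the rider's line, to about 0.3 mm by the wrist camera. The hand finished clear of everything and never went near the sliding jaw, bowl, bottle or brush; robot time was about 10 s of the 67 s allowed.

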